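# Click the selector to the connected channel

## Task

With a fingertip, push the pointer arm of the rotary selector round, click by click, until it points at the socket in which the tall connector stands and rests there. Only then press the connect key on the box with the fingertip, let it come back up, and move clear. Push only: do not pinch the pointer, and leave the connector, the dust caps and the other things where they are.

Things in the scene. Friction and masses are not known exactly. Their poses are not given: they have to be found in the camera images.
- selector_box: Channel selector box, fixed: grey housing, aluminium top panel level at 50 mm above the worktop. Origin: on the worktop under the selector's axis; x to the back of the box, y left, z up. Spans x -87 to 103, y -105 to 105 mm. Eight socket collars (22 mm wide, 8 mm high) on a circle of 82 mm radius about the axis, at +105, +75 .. -105 degrees from x: sockets 0 to 7, clockwise.
- selector (a joint): Selector angle, rad. 0 = anticlockwise end, pointing at socket 0; grows clockwise seen from above, pi/6 per click, 3.665 at socket 7 (stops 0.06 beyond). A spring detent holds each position; the hump between two takes 2 to 3 N at 40 mm from the axis. A few degrees past half way it snaps by itself to the middle of the next position, ahead of the fingertip, and stays. It starts near socket 0 or 1.
- pointer_end (a point): Outer end of the pointer arm, 58 mm from the axis, at the arm's mid height. The selector is black: a round hub 30 mm across on the axis, and one straight arm from hub to this end, 12 mm wide, underside 58 mm and top 78 mm above the worktop, a thin white line on top. Its anticlockwise and clockwise halves are selector_c1 and selector_c2. The point's x axis points out along the arm, z up.
- pointer_aim (a point): Point in line with the pointer arm, 82 mm from the axis (on the circle of sockets), at mid height of the arm. It lies on a socket's centre when the pointer points at that socket.
- connector: The tall steel coaxial connector that stands loosely in one of sockets 3 to 6: 19 mm across at most, 38 mm high, its top 88 mm above the worktop. Origin: centre of its foot, on the top panel. It marks the channel to select.
- connect_key (a joint): Travel of the connect key in m: 0 up, 0.006 fully down; sprung, about 4 N when fully down, comes back up by itself.
- connect_key_top (a point): Centre of the top of the connect key, a black round push key of 22 mm diameter in a steel housing 38 mm across and 12 mm high on the top panel, at x -62 mm, y -30 mm of the box. It stands 72 mm above the worktop when up and is pressed straight down.
- cap_0: Low steel dust cap, 20 mm across, 15 mm high, standing loosely in another of sockets 3 to 6. Origin: centre of its foot. To be left alone.
- cap_1: Low steel dust cap, 20 mm across, 15 mm high, standing loosely in another of sockets 3 to 6. Origin: centre of its foot. To be left alone.
- cap_2: Low steel dust cap, 20 mm across, 15 mm high, standing loosely in another of sockets 3 to 6. Origin: centre of its foot. To be left alone.
- tape: Bystander: a roll of black tape, 58 mm across, 19 mm high, lying to the left behind the box.
- tee: Bystander: a small metal coaxial tee piece 30x38x14 mm lying to the right of the box.
- driver: Bystander: a small screwdriver 135 mm long, 17 mm thick, lying to the right of the box.

How it is judged:
On the way, in this order (a step that is already met when the one before it is completed fails the run):
1. the selector rests with its pointer at the socket of the tall connector, connect key still up (horizontal distance between pointer_aim and connector below 0.011 m and velocity of joint selector between -0.1 and 0.1 rad/s and value of joint connect_key below 0.0015 m), for 0.2 s.
2. the connect key is pressed down by the fingers (horizontal distance between pointer_aim and connector below 0.011 m and value of joint connect_key above 0.004 m and contact force between the fingers and connect_key above 0.5 N), for 0.05 s.
3. the connect key is up again (horizontal distance between pointer_aim and connector below 0.011 m and value of joint connect_key below 0.0015 m), for 0.1 s.
At the end, for the whole second after the job is handed in: The pointer is in the click position of the socket with the tall connector (aim point within 11 mm of the connector's axis) and at rest, the connect key is up again (less than 1.5 mm down), the connector and caps within 10 mm and the bystanders within 20 mm of where they stood (all of step 3 and velocity of joint selector between -0.05 and 0.05 rad/s and distance of each of connector, cap_0, cap_1, cap_2 from where it was at the start of the episode below 0.01 m and distance of each of tape, tee, driver from where it was at the start of the episode below 0.02 m); the robot touches nothing.
It fails at once if the connect key is pressed while the pointer is away from the connector's socket (horizontal distance between pointer_aim and connector above 0.014 m and value of joint connect_key above 0.0025 m).
It fails at once if the pointer arm is pinched between the fingers (both flanks pressed at once) (contact force between the fingers and selector_c1 above 1 N and contact force between the fingers and selector_c2 above 1 N).
It fails at once if the connector or a dust cap is lifted, pulled out or knocked over (distance of any of connector, cap_0, cap_1, cap_2 from where it was at the start of the episode above 0.01 m or angle between any of connector, cap_0, cap_1, cap_2's own z axis and vertical above 0.4 rad).
It fails at once if a bystander is lifted or moved (distance of any of tape, tee, driver from where it was at the start of the episode above 0.02 m).
It also fails if it takes over 69 s, if anything falls off the work surface, if the arm or the gripper's body presses on something with over 40 N, if the wrist force passes 120 N, or if a joint passes its speed limit or range.

## Robot

A 7-joint arm with a two-finger parallel gripper is mounted at the origin on a cart in front of the work surface, level with it; the furniture and walls round the work are solid. World frame = base frame: x ahead of the robot, y to its left, z up, the work surface at z = 0. Lengths are in m, angles in rad, forces in N, time in s.
With the tool pointing down it reaches from about 0.4 to 0.875 m from the base axis. Payload 6.5 kg.
Tool frame: the origin (TCP) lies between the finger pads; the fingertips stand ahead of it and the grasp point (between the pads) lies 3 mm ahead of it (ctrl.tip_extent is the z of the fingertips in the tool frame, in m); z points along the fingers, y is the line along which they close (so a half turn about z gives the same grasp; the last joint's range is limited). The gripper opens to 88 mm and grips with 3 to 60 N. Pads are 18 mm wide; open, the fingers measure 123 mm over their backs; the gripper's body (75 mm by 187 mm) begins 45 mm behind the grasp point.
Start: joints at [1.062, 0.536, -0.004, 1.538, 0.003, 1.067, -0.071], TCP at [0.279, -0.587, 0.261] pointing down, gripper open.
Joint ranges: [-2.7, 2.7], [-0.37, 2.16], [-1.27, 1.26], [0.24, 2.4], [-1.31, 4.45], [0.19, 1.91], [-2.76, 2.76]. Speed limits (rad/s): [2.39, 2.39, 3.14, 3.14, 3.14, 3.14, 3.14].

## Interface

Orientations are given as a unit quaternion [w, x, y, z].
In Python, from workcell import ctrl gives the robot as it stands. The module is installed in compiled form; this text tells all that it offers.
- The arm moves only by the shell command python3 -m pendant 'ROWS' [FORCE]. ROWS is text: rows parted by semicolons, each of 7 numbers parted by spaces: the shift along the tool's x, y, z in mm, then the turn, a rotation vector about the tool's x, y, z in degrees, then the closure, from 0 (fully open) to 1 (shut). A call has 1 to 8 rows; each row is the pose to reach, as a shift and turn from the pose commanded when the call began, along the tool's axes at that moment; what a row does not reach only later rows make up. A row lasts 1/12 s, in which the tool goes at most 41.7 mm and 7.16 degrees, less where a joint would pass 70% of its speed; a pose out of reach is approached as far as the arm can. A call with a gripper value outside its range is refused whole. The fingers move at their own pace and stop on an object; FORCE is the grip in N (left out, the last holds). Time passes only in rows, so rows that repeat a pose let the fingers close. It gives the time, the measured TCP pose, the force, the opening and the grip force at its end, in the units of the state.
- ctrl.get_obs(): the state, without advancing time (a new reading comes with each control period).
- ctrl.capture(name): name is "scene" or "top" or "wrist"; returns a dict with "pixels" (420x560x3 uint8, blue, green, red), "fovy" (degrees; the focal length in pixels is half the picture's height over the tangent of half this angle, whatever the lens; pixels are square), "cx", "cy" (the principal point, pixels), "k1" (the pictures are not rectified: a ray, as slopes to the right and down, at radius r is drawn at 1 + k1 r^2 times it, then the intrinsics apply), "rvec" (rotation vector, rad) and "tvec" (3), from world to camera coordinates, as OpenCV has them; the wrist camera has in their place "tool_from_camera" (4x4, takes a point from camera to tool coordinates, whose origin is the TCP and whose axes are the flange's). Camera axes: x right, y down, z forward; pixel columns grow to the right and rows downward; lengths in m; the calibration is good to about 2 mm. A picture is of the moment at which its call begins: read the wrist's pose just before it. There is no depth.
- ctrl.sign_off(): hands the job in; it is judged then, once.
Trained networks look in a picture, given as the dict that the camera call returned (one of the last four; its "shot" number tells which), for a name from the list of things; names that differ only in an ending like _2 or _b are one class to them, and where a whole thing is asked for, a point or a joint stands for the part that bears it (a point fixed in the world has none). Each returns a list of dicts, best first, with "p" (0 to 1); they miss things now and then, are a little off and sometimes report something else, mostly with a low value. They report only what shows in the picture. A call takes as long as a camera call.
- ctrl.outline_of(picture, target): "region" (420x560 bool, what is visible of it) and "box" ([left, top, right, bottom] in pixels, round what is visible of it).
The state is a dict: "clock": time; "joint_pos": joint angles; "dq": joint speeds; "tau": joint torques, N m; "ee_pos": TCP position; "ee_rot": TCP orientation; "force": force on the tool from outside, world axes, zero at the start; "ft_torque": the same for the moment, N m; "finger_gap": finger opening in m; "grip_force": force on a finger pad.
Only numpy, scipy, OpenCV 4.12 (cv2) and the standard library are available. Lean on these libraries where they do the work, as an engineer would, in place of code of your own. Each camera call takes 0.05 s, during which the arm holds its last target. There are 200 camera calls.

## Working session

There is one attempt and no reset: what is moved stays moved. The work goes in short steps, Python scripts to look and compute and a shell command to move; the robot and the scene stay as the last step left them, time stands still between calls to the robot, and variables do not carry over. Pictures are saved under pics/ and viewed, at most 10 in all, crops included, and the job is handed in when it is done.

```bash
mkdir -p pics
cat > h.py <<'E'
import numpy as np,cv2
from workcell import ctrl
from scipy.spatial.transform import Rotation as R
def K(p):
    f=210/np.tan(np.radians(p["fovy"])/2); return f,p["cx"],p["cy"],p["k1"]
def pose(p,obs=None):
    # returns R_wc, origin (camera->world)
    if "rvec" in p:
        M=cv2.Rodrigues(np.array(p["rvec"],float))[0]; return M.T,-M.T@np.array(p["tvec"],float).ravel()
    T=np.array(p["tool_from_camera"]); q=obs["ee_rot"]; Rt=R.from_quat([q[1],q[2],q[3],q[0]]).as_matrix()
    return Rt@T[:3,:3], Rt@T[:3,3]+np.array(obs["ee_pos"])
def px2w(p,uv,z,obs=None):
    f,cx,cy,k=K(p); uv=np.atleast_2d(np.array(uv,float)); d=(uv-[cx,cy])/f; s=d.copy()
    for _ in range(20): s=d/(1+k*(s**2).sum(1,keepdims=True))
    A,o=pose(p,obs); r=np.c_[s,np.ones(len(s))]@A.T
    return o+r*((z-o[2])/r[:,2])[:,None]
def w2px(p,X,obs=None):
    f,cx,cy,k=K(p); A,o=pose(p,obs); c=(np.atleast_2d(X)-o)@A; s=c[:,:2]/c[:,2:]
    return s*(1+k*(s**2).sum(1,keepdims=True))*f+[cx,cy]
def cen(p,name):
    r=ctrl.outline_of(p,name); 
    return [(round(x["p"],2),[int(b) for b in x["box"]],np.argwhere(x["region"])[:,::-1].mean(0).round(1)) for x in r[:4]]
E
python3 - <<'E'
from h import *
o=ctrl.get_obs(); print(o["ee_pos"],o["ee_rot"],o["clock"],ctrl.tip_extent,o["finger_gap"])
for n in ["scene","top"]:
    p=ctrl.capture(n); cv2.imwrite(f"pics/{n}0.png",p["pixels"]); print(n,p["fovy"],p["k1"],pose(p)[1])
    for t in ["connector","cap_0","connect_key","selector","selector_box"]: print(t,cen(p,t))
E
```

```text
[ 0.27823983 -0.58680404  0.25984332] [-8.26628291e-04  9.75584398e-01  2.19623170e-01 -2.47205272e-04] 0.0 0.022 0.08811794667923611
scene 46.37718096579874 -0.015934005562576174 [-0.38759334 -0.68570498  0.58853497]
connector [(0.37, [259, 207, 281, 227], array([270.8, 216.8])), (0.36, [270, 229, 281, 239], array([274.7, 233.7]))]
cap_0 []
connect_key [(0.46, [269, 228, 282, 236], array([274.5, 233.7]))]
selector [(0.59, [258, 211, 284, 225], array([271.4, 216.8])), (0.17, [307, 213, 315, 228], array([310.9, 221.2]))]
selector_box [(0.56, [221, 198, 335, 270], array([276.3, 235.6]))]
top 50.061602054437444 -0.01449529841341881 [ 0.37331038 -0.21206067  1.0122501 ]
connector []
cap_0 [(0.65, [305, 173, 312, 182], array([308.8, 179. ])), (0.48, [321, 187, 329, 194], array([326.1, 189.5])), (0.4, [384, 251, 398, 263], array([392.2, 257.8]))]
connect_key []
selector [(0.8, [273, 206, 305, 219], array([292. , 212.7])), (0.57, [303, 175, 312, 184], array([308.8, 179. ]))]
selector_box [(0.73, [246, 168, 345, 260], array([298. , 215.1])), (0.35, [275, 206, 306, 221], array([291.2, 212.3]))]
```

View pics/top0.png

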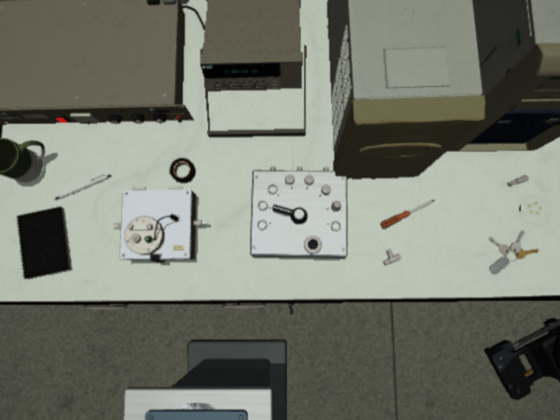

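View pics/scene0.png

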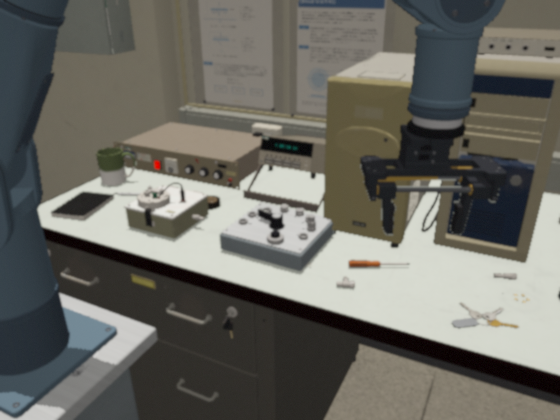

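The top view shows the box around (298,213). The pointer runs from the hub at (300,214) to about (273,208), so it is near socket 1 at (262,206). The four filled sockets are at (290,180), (309,180), (326,189) and (336,205), and the key is at (313,244). I'll fit the box frame and zoom in.

```bash
cat > fit.py <<'E'
from h import *
from scipy.optimize import least_squares
def box(x,P): 
    a=x[2]; c,s=np.cos(a),np.sin(a); P=np.atleast_2d(P).astype(float)
    return np.c_[x[0]+c*P[:,0]-s*P[:,1], x[1]+s*P[:,0]+c*P[:,1], P[:,2]]
def sock(i,z=.058,r=.082): 
    t=np.radians(105-30*i); return [r*np.cos(t),r*np.sin(t),z]
E
python3 - <<'E'
from fit import *
p=ctrl.capture("top")
# init from hub px and key px
h=px2w(p,[300,214],.078)[0]; k=px2w(p,[313,244],.072)[0]; print(h,k)
m=np.array([[300,214],[313,244],[262,206],[262,225],[337,227]],float)
P=[[0,0,.078],[-.062,-.03,.072],sock(1),sock(0),sock(7)]
r=least_squares(lambda x:(w2px(p,box(x,P))-m).ravel(),[h[0],h[1],0]); print(r.x,np.degrees(r.x[2]),r.fun.round(1))
x=r.x
img=p["pixels"][160:265,240:355]; S=6; img=cv2.resize(img,None,fx=S,fy=S,interpolation=cv2.INTER_CUBIC)
for i in range(8):
    for z,c in((.058,(0,255,0)),(.088,(0,0,255))):
        u=(w2px(p,box(x,[sock(i,z)]))[0]-[240,160]+.5)*S; cv2.circle(img,tuple(int(v) for v in u),3,c,-1)
    cv2.putText(img,str(i),tuple(int(v)+12 for v in u),0,.6,(255,0,0),2)
cv2.imwrite("pics/z.png",img)
E
```

```text
[ 0.5167993  -0.22678646  0.078     ] [ 0.45394171 -0.25292428  0.072     ]
[ 0.51578171 -0.22556855 -0.03144855] -1.8018691777033808 [-0.6  0.5  0.3  0.5  0.7 -0.5  0.2  0.1 -0.6 -0.6]
```

View pics/z.png

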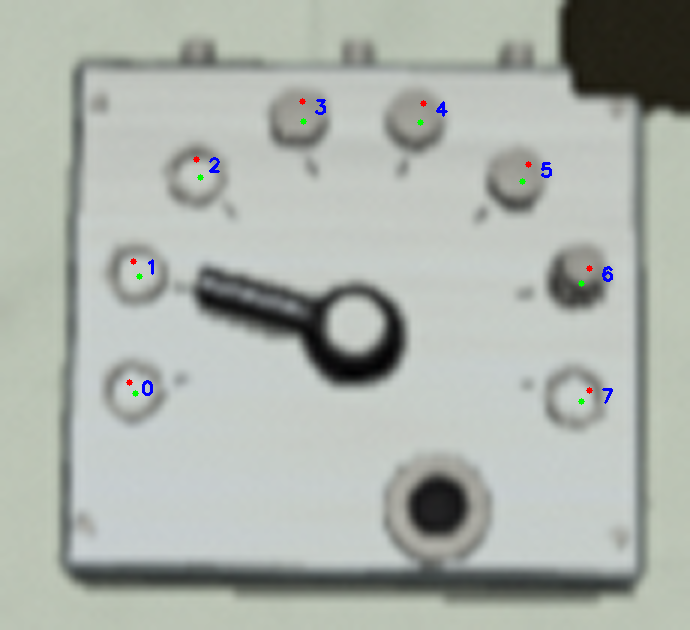

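The connector is most likely in socket 6, where a tall dark body shows; I'll confirm that from the wrist camera. The pointer is at socket 1. Next I'll measure the cabinet at the back right and work out the approach.

```bash
cat > mv.py <<'E'
from fit import *
def rel(x,y,z,yaw=None):
    """shift in tool mm to world target; yaw=world direction (deg) wanted of tool y"""
    o=ctrl.get_obs(); q=o["ee_rot"]; Rt=R.from_quat([q[1],q[2],q[3],q[0]]).as_matrix()
    d=Rt.T@(np.array([x,y,z])-o["ee_pos"])*1000
    rv=[0,0,0]
    if yaw is not None:
        c,s=np.cos(np.radians(yaw)),np.sin(np.radians(yaw)); ty=np.array([c,s,0]); tz=np.array([0,0,-1.]); 
        G=np.c_[np.cross(ty,tz),ty,tz]; rv=np.degrees(R.from_matrix(Rt.T@G).as_rotvec())
    return d.round(1),np.round(rv,1)
E
python3 - <<'E'
from mv import *
p=ctrl.capture("wrist"); print(p["fovy"],np.round(p["tool_from_camera"],3).tolist())
p=ctrl.capture("top"); print(px2w(p,[[335,177],[483,178]],0),px2w(p,[[335,177]],.05))
p=ctrl.capture("scene"); print(px2w(p,[[329,230],[405,241]],0))
print(rel(.43,-.23,.27,45))
E
```

```text
61.20934046370744 [[-0.001, -0.952, -0.305, 0.08], [1.0, -0.001, 0.0, 0.001], [-0.0, -0.305, 0.952, -0.125], [0.0, 0.0, 0.0, 1.0]]
[[ 0.61375945 -0.31000188  0.        ]
 [ 0.60584159 -0.64726919  0.        ]] [[ 0.60188249 -0.30516408  0.05      ]]
[[ 0.63953582 -0.3100653   0.        ]
 [ 0.66559011 -0.49493645  0.        ]]
(array([ 290. , -257.9,   -9.3]), array([   0. ,    0. , -109.6]))
```

```bash
python3 -m pendant '30 -20 0 0 0 -7 1; 60 -44 0 0 0 -14 1; 92 -66 0 0 0 -21 1; 124 -88 0 0 0 -28 1; 156 -110 0 0 0 -35 1; 188 -132 0 0 0 -42 1; 220 -154 0 0 0 -49 1; 250 -176 0 0 0 -56 1' 10
python3 -c "
from mv import *
print(rel(.48,-.23,.27,45))"
```

```text
clock: 1.47
ee_pos: [0.4299, -0.3193, 0.2611]
ee_rot: [0.0, 0.756, 0.654, 0.0]
force: [0.6, 0.1, -0.0]
finger_gap: 0.0368
grip_force: 0.0
(array([95.6, 36.7, -8.9]), array([  0. ,   0. , -53.3]))
```

```bash
python3 -m pendant '13 5 0 0 0 -7 1; 26 10 0 0 0 -14 1; 39 15 0 0 0 -21 1; 52 20 0 0 0 -28 1; 65 25 0 0 0 -35 1; 78 30 0 0 0 -42 1; 90 35 -5 0 0 -49 1; 96 37 -9 0 0 -53 1' 10
python3 - <<'E'
from mv import *
o=ctrl.get_obs(); p=ctrl.capture("wrist"); print(o["ee_pos"],o["joint_pos"])
for t in ["connector","cap_0","connect_key","selector"]: print(t,cen(p,t))
x=[.5158,-.2256,-.0314]; im=p["pixels"].copy()
for i in range(8):
    u=w2px(p,box(x,[sock(i)]),o)[0]; cv2.circle(im,(int(u[0]),int(u[1])),2,(0,255,0),-1); cv2.putText(im,str(i),(int(u[0])+5,int(u[1])),0,.5,(0,0,255),1)
cv2.imwrite("pics/w1.png",im)
E
```

```text
clock: 2.13
ee_pos: [0.4808, -0.2301, 0.27]
ee_rot: [0.0, 0.384, 0.923, 0.0]
force: [-0.2, -0.2, 0.6]
finger_gap: 0.0005
grip_force: 0.0
[ 0.48079596 -0.23009805  0.26997149] [ 0.78952108  0.37788889 -0.53621927  1.81481718  0.22368053  1.00910982
  0.94685028]
connector [(0.59, [122, 240, 148, 271], array([133.4, 256.3]))]
cap_0 [(0.78, [337, 264, 356, 279], array([346.4, 270.9])), (0.77, [368, 235, 390, 253], array([377.6, 244.9])), (0.63, [524, 70, 560, 125], array([542.6,  98.3]))]
connect_key [(0.74, [229, 171, 255, 194], array([243.9, 181.6])), (0.69, [180, 281, 195, 292], array([187.3, 286.4]))]
selector [(0.85, [296, 171, 368, 227], array([327.6, 198.6]))]
```

View pics/w1.png

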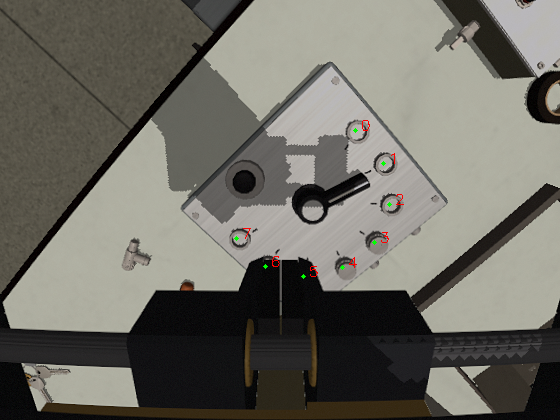

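The wrist view matches the fit, with all predicted sockets landing on the collars. The pointer is at socket 1. Sockets 3 (375,243) and 4 (345,268) hold low caps, and 5 and 6 are hidden by the gripper. Next I'll refine the fit and compute the push path.

```bash
cat > path.py <<'E'
from mv import *
X=np.array([.5158,-.2256,-.0314])
def centre(phi,clr=0,rc=42,yaw=45):
    ph=np.radians(phi); u=np.array([np.cos(ph),np.sin(ph)]); n=np.array([-u[1],u[0]])
    w=np.radians(yaw)-X[2]; ty=np.array([np.cos(w),np.sin(w)]); tx=np.array([-ty[1],ty[0]])
    c=np.zeros(2); 
    for v,h in((tx,9),(ty,17.5)): 
        s=np.clip(-(v@n)/.1,-1,1); c+=v*h*s
    sup=9*abs(tx@n)+17.5*abs(ty@n)
    P=(rc-c@u)*u+(6+sup+clr)*n
    return box(X,[[P[0]/1e3,P[1]/1e3,.088]])[0]
E
python3 - <<'E'
from path import *
o=ctrl.get_obs(); p=ctrl.capture("wrist")
m=np.array([[313,210],[244,181],[357,131],[385,163],[390,204],[240,238]],float)
P=[[0,0,.078],[-.062,-.03,.072],sock(0),sock(1),sock(2),sock(7)]
r=least_squares(lambda x:(w2px(p,box(x,P),o)-m).ravel(),X); print(r.x.round(4),r.fun.round(1))
for f in [100]:
    c=centre(f); print(f,c.round(4),rel(c[0],c[1],.15)[0],rel(*c)[0])
E
```

```text
[ 0.5161 -0.227  -0.0402] [-1.1 -1.5 -1.3  0.6  0.7 -0.4  0.9  0.3  2.2  0.4 -1.3  1.1]
100 [ 0.4851 -0.1909  0.088 ] [ 25.9  33.3 119.4] [ 25.9  33.3 181.4]
```

```bash
sed -i 's/^X=.*/X=np.array([.516,-.2263,-.035])/' path.py
python3 -m pendant '15 20 10 0 0 0 1; 26 33 40 0 0 0 1; 26 33 75 0 0 0 1; 26 33 110 0 0 0 1; 26 33 135 0 0 0 1; 26 33 135 0 0 0 1' 10
python3 - <<'E'
from path import *
o=ctrl.get_obs(); p=ctrl.capture("wrist"); cv2.imwrite("pics/w2.png",p["pixels"])
print(o["ee_pos"],cen(p,"connector"))
for f in [100,90,80,70,60,50]: print(f,rel(*centre(f))[0])
E
```

```text
clock: 2.93
ee_pos: [0.4817, -0.1898, 0.1301]
ee_rot: [-0.004, 0.388, 0.921, -0.0]
force: [-0.9, -0.7, 0.1]
finger_gap: 0.0003
grip_force: 0.0
[ 0.48169663 -0.18975229  0.13014493] []
100 [-1.3 -0.4 46.6]
90 [-5.3  5.8 46.6]
80 [-10.4  11.2  46.6]
70 [-16.3  15.6  46.6]
60 [-22.9  19.   46.6]
50 [-29.4  29.4  46.6]
```

View pics/w2.png

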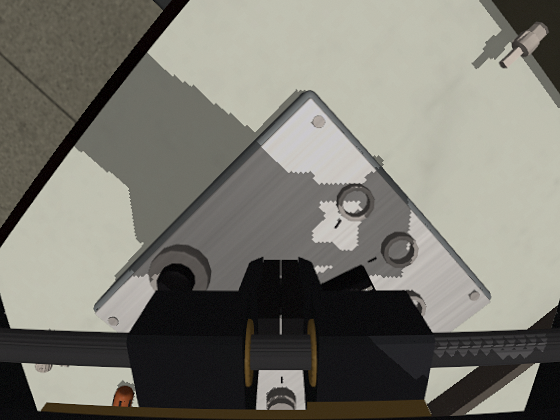

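The fingertip at (280,265) hangs on the anticlockwise side of the pointer at (350,280), clear of it. I'll descend and start pushing.

```bash
python3 -m pendant '-1 0 25 0 0 0 1; -1 0 47 0 0 0 1; -5 6 47 0 0 0 1; -10 11 47 0 0 0 1; -13 13 47 0 0 0 1; -16 16 47 0 0 0 1; -20 17 47 0 0 0 1; -23 19 47 0 0 0 1'
python3 - <<'E'
from path import *
o=ctrl.get_obs(); print(o["ee_pos"])
for f in [60,55,50,45,40,30,20,10,0,-10]: print(f,rel(*centre(f))[0])
E
```

```text
clock: 3.7
ee_pos: [0.5159, -0.1933, 0.0887]
ee_rot: [0.001, 0.388, 0.922, 0.0]
force: [-2.7, 4.7, 3.0]
finger_gap: 0.0003
grip_force: 3.2
[ 0.51588725 -0.19334755  0.08869247]
60 [ 0.9 -1.2  0.7]
55 [-2.6  0.1  0.7]
50 [-5.7  9.3  0.7]
45 [-9.2 25.2  0.7]
40 [-13.1  36.8   0.7]
30 [-20.5  36.4   0.7]
20 [-27.7  34.7   0.7]
10 [-34.5  31.8   0.7]
0 [-40.7  27.8   0.7]
-10 [-46.1  22.7   0.7]
```

```bash
cat >> path.py <<'E'
def cen2(phi,rho=44,clr=0,yaw=45):
    ph=np.radians(phi); u=np.array([np.cos(ph),np.sin(ph)]); n=np.array([-u[1],u[0]])
    w=np.radians(yaw)-X[2]; ty=np.array([np.cos(w),np.sin(w)]); tx=np.array([-ty[1],ty[0]])
    P=rho*u+(6+9*abs(tx@n)+17.5*abs(ty@n)+clr)*n
    return box(X,[[P[0]/1e3,P[1]/1e3,.088]])[0]
E
python3 - <<'E'
from path import *
for f,r in [(60,32),(50,38),(40,44),(30,44),(20,44),(10,44),(0,44),(-10,44),(-20,44),(-30,42),(-40,42),(-50,42),(-60,42),(-70,42)]: print(f,rel(*cen2(f,r))[0])
E
```

```text
60 [2.1 3.7 0.7]
50 [-5.4 14.   0.7]
40 [-11.6  22.7   0.7]
30 [-17.1  24.8   0.7]
20 [-23.5  26.2   0.7]
10 [-30.6  26.5   0.7]
0 [-38.3  25.5   0.7]
-10 [-46.1  22.7   0.7]
-20 [-53.7  18.2   0.8]
-30 [-58.5  11.3   0.7]
-40 [-64.    3.6   0.7]
-50 [-68.1  -3.3   0.7]
-60 [-71.1 -10.5   0.7]
-70 [-72.7 -18.6   0.7]
```

```bash
python3 -m pendant '-3 7 0 0 0 0 1; -6 14 0 0 0 0 1; -9 18 0 0 0 0 1; -12 22 0 0 0 0 1; -17 25 0 0 0 0 1; -20 26 0 0 0 0 1; -24 26 0 0 0 0 1; -27 26 0 0 0 0 1'
python3 - <<'E'
from path import *
p=ctrl.capture("top"); print(cen(p,"selector"))
img=cv2.resize(p["pixels"][160:265,240:355],None,fx=5,fy=5,interpolation=cv2.INTER_CUBIC); cv2.imwrite("pics/t2.png",img)
for f in [15,10,0,-10,-20,-30,-40,-50,-60,-70]: print(f,rel(*cen2(f,43))[0])
E
```

```text
clock: 4.37
ee_pos: [0.5529, -0.1947, 0.0877]
ee_rot: [0.0, 0.388, 0.922, 0.0]
force: [-2.6, 2.8, 0.3]
finger_gap: 0.0003
grip_force: 1.5
[]
15 [ 0.5  0.3 -0.3]
10 [-3.1  0.4 -0.3]
0 [-10.6  -0.6  -0.3]
-10 [-18.3  -3.2  -0.3]
-20 [-25.8  -7.6  -0.3]
-30 [-32.6 -13.8  -0.3]
-40 [-38.1 -21.7  -0.3]
-50 [-42.2 -28.7  -0.3]
-60 [-45.1 -36.1  -0.3]
-70 [-46.7 -44.4  -0.3]
```

View pics/t2.png

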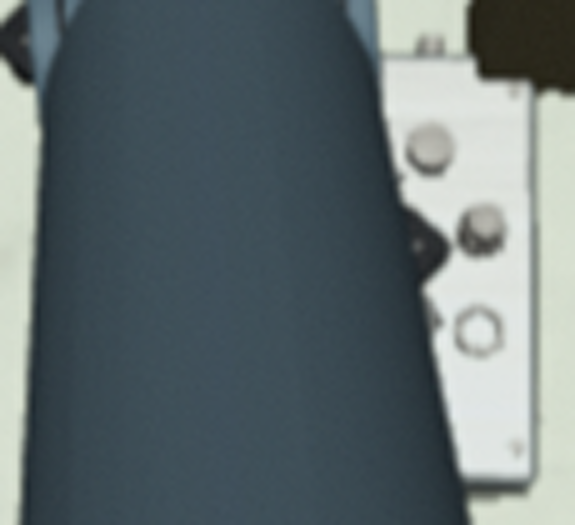

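The arm covers the left half of the box. The thing at socket 6 (485,225 in the crop) has a narrow top on a tall dark body, unlike the cap at socket 5 (430,148). So the connector is in socket 6, and I'll keep pushing.

```bash
python3 -m pendant '-4 0 0 0 0 0 1; -8 0 0 0 0 0 1; -12 -1 0 0 0 0 1; -16 -2 0 0 0 0 1; -20 -4 0 0 0 0 1; -24 -6 0 0 0 0 1; -28 -9 0 0 0 0 1; -31 -12 0 0 0 0 1'
python3 - <<'E'
from path import *
o=ctrl.get_obs();print(o["force"],o["joint_pos"].round(2))
for f in [-20,-25,-30,-35,-40,-45,-50,-55,-60,-65,-70]: print(f,rel(*cen2(f,42))[0])
E
```

```text
clock: 5.13
ee_pos: [0.5658, -0.2253, 0.0877]
ee_rot: [0.0, 0.388, 0.922, 0.0]
force: [-0.1, 1.1, 0.8]
finger_gap: 0.0007
grip_force: 0.5
[-0.11753308  1.10438558  0.76998637] [ 0.61  0.74 -0.42  1.74  0.41  0.76  0.75]
-20 [ 5.8  4.  -0.3]
-25 [ 2.4  1.2 -0.3]
-30 [-0.9 -2.  -0.3]
-35 [-3.8 -5.7 -0.3]
-40 [-6.4 -9.7 -0.3]
-45 [ -8.5 -13.5  -0.3]
-50 [-10.4 -16.6  -0.3]
-55 [-12.1 -20.1  -0.3]
-60 [-13.4 -23.8  -0.3]
-65 [-14.4 -27.8  -0.3]
-70 [-15.  -32.   -0.3]
```

```bash
python3 -m pendant '-4 -6 0 0 0 0 1; -6 -10 0 0 0 0 1; -8 -13 0 0 0 0 1; -10 -17 0 0 0 0 1; -12 -20 0 0 0 0 1; -13 -22 0 0 0 0 1; -13 -24 0 0 0 0 1; -14 -26 0 0 0 0 1'
python3 - <<'E'
from path import *
o=ctrl.get_obs();print(o["force"])
p=ctrl.capture("top"); cv2.imwrite("pics/t3.png",cv2.resize(p["pixels"][160:265,240:355],None,fx=5,fy=5,interpolation=cv2.INTER_CUBIC))
for f in [-60,-65,-70]: print(f,rel(*cen2(f,42))[0])
E
```

```text
clock: 5.8
ee_pos: [0.5566, -0.2535, 0.0877]
ee_rot: [-0.0, 0.388, 0.922, -0.0]
force: [-0.6, -0.7, 1.3]
finger_gap: 0.0001
grip_force: 0.2
[-0.60876094 -0.66628798  1.32901696]
-60 [ 0.7  3.2 -0.3]
-65 [-0.3 -0.7 -0.3]
-70 [-0.9 -4.9 -0.3]
```

View pics/t3.png

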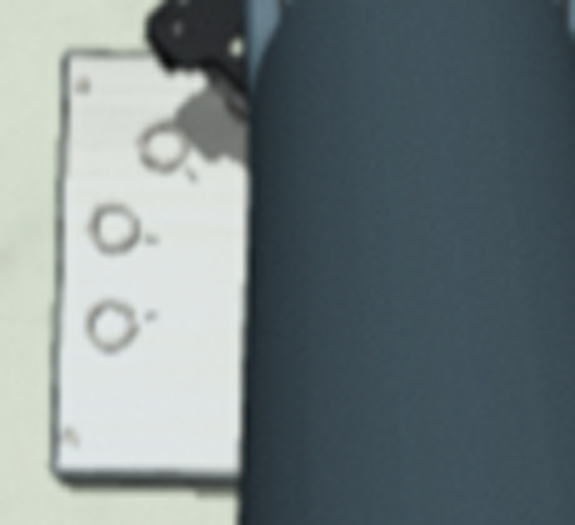

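Contact force has dropped to about zero. I'll back off, lift and look; the arm hides that side in the top view.

```bash
python3 -m pendant '0 6 0 0 0 0 1; 0 10 -10 0 0 0 1; 0 10 -40 0 0 0 1; -10 -5 -80 0 0 0 1; -22 -30 -120 0 0 0 1; -22 -55 -150 0 0 0 1; -22 -65 -180 0 0 0 1; -22 -65 -180 0 0 0 1'
python3 - <<'E'
from path import *
o=ctrl.get_obs(); p=ctrl.capture("wrist"); print(o["ee_pos"])
for t in ["connector","cap_0","connect_key","selector"]: print(t,cen(p,t))
im=p["pixels"].copy()
for i in range(8):
    u=w2px(p,box(X,[sock(i)]),o)[0]; cv2.circle(im,(int(u[0]),int(u[1])),1,(0,255,0),-1); cv2.putText(im,str(i),(int(u[0])+9,int(u[1])),0,.5,(0,0,255),1)
u=w2px(p,box(X,[[-.062,-.03,.072]]),o)[0]; print(u); cv2.circle(im,(int(u[0]),int(u[1])),2,(0,0,255),-1)
cv2.imwrite("pics/w3.png",im)
print(rel(*box(X,[[-.062,-.03,.13]])[0])[0])
E
```

```text
clock: 6.52
ee_pos: [0.5269, -0.3189, 0.2756]
ee_rot: [0.005, 0.39, 0.921, -0.002]
force: [0.2, 0.0, 0.1]
finger_gap: 0.0004
grip_force: 0.0
[ 0.52688762 -0.31885895  0.27560533]
connector [(0.91, [291, 165, 311, 189], array([298.3, 177.4])), (0.34, [262, 59, 287, 87], array([273.8,  72.6]))]
cap_0 [(0.78, [332, 175, 349, 197], array([339.4, 186.7])), (0.59, [373, 168, 391, 187], array([381.6, 176.8])), (0.52, [405, 134, 427, 154], array([415.3, 146.4]))]
connect_key [(0.59, [263, 60, 283, 85], array([273.7,  72.3])), (0.38, [308, 81, 365, 159], array([336.8, 114.6]))]
selector [(0.61, [308, 83, 362, 162], array([337. , 114.7]))]
[269.94306531  71.07687468]
[ 92.6 -10.7 136.9]
```

View pics/w3.png

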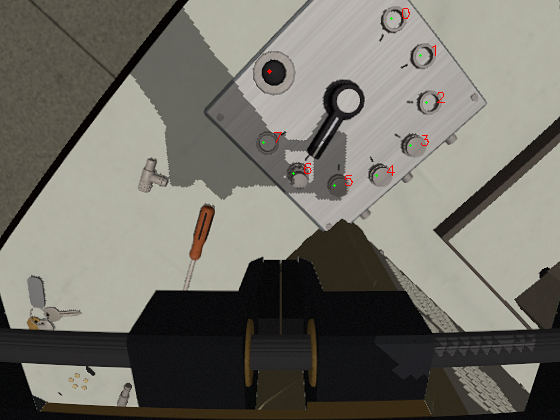

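The pointer (hub (347,98), tip (313,155)) points right at the connector in socket 6 (298,177), and the caps are in place. The key is at (274,72). Now for the key.

Run:
```python
from path import *
o=ctrl.get_obs(); p=ctrl.capture("wrist")
k=px2w(p,[[273.7,72.3]],.072,o)[0]; m=box(X,[[-.062,-.03,.072]])[0]; print(k,m); t=(k+m)/2
print(rel(t[0],t[1],.15)[0],rel(t[0],t[1],.103)[0])
```

```text
[ 0.45283425 -0.24549622  0.072     ] [ 0.45298819 -0.25411207  0.072     ]
[ 95.7  -7.7 116.7] [ 95.6  -7.6 163.7]
```

Run:
```python
from path import *
o=ctrl.get_obs(); p=ctrl.capture("wrist"); c=cen(p,"connect_key"); print(c,o["ee_pos"])
m=box(X,[[-.062,-.03,.072]])[0]
for q in c[:2]: print(px2w(p,[q[2]],.072,o)[0])
print(m,w2px(p,m,o)); print(rel(m[0],m[1],.15)[0],rel(m[0],m[1],.1)[0])
```

```text
[(0.85, [258, 70, 282, 93], array([271. ,  81.2]))] [ 0.5256577  -0.31291454  0.26644906]
[ 0.45611876 -0.25234019  0.072     ]
[ 0.45298819 -0.25411207  0.072     ] [[266.91900988  80.07530164]]
[ 92.9 -10.4 116.7] [ 92.8 -10.4 166.7]
```

```bash
python3 -m pendant '35 -3 10 0 0 0 1; 70 -6 30 0 0 0 1; 92 -9 60 0 0 0 1; 92 -9 95 0 0 0 1; 92 -9 130 0 0 0 1; 92 -9 150 0 0 0 1; 92 -9 160 0 0 0 1; 92 -9 160 0 0 0 1'
python3 -c "
from path import *
ctrl.capture('top');o=ctrl.get_obs();print(o['ee_pos'],o['force'],rel(.4545,-.2532,.094)[0])"
```

```text
clock: 7.58
ee_pos: [0.4538, -0.2537, 0.1055]
ee_rot: [-0.002, 0.387, 0.922, 0.0]
force: [-0.1, -0.1, -0.1]
finger_gap: 0.0007
grip_force: 0.0
[ 0.45484502 -0.25428003  0.10712931] [ 0.76205341 -1.01157052  1.25826688] [ 1.   0.5 13.1]
```

```bash
python3 -m pendant '0 0 6 0 0 0 1; 0 0 11 0 0 0 1; 0 0 14 0 0 0 1; 0 0 16 0 0 0 1; 0 0 18 0 0 0 1; 0 0 19 0 0 0 1; 0 0 19 0 0 0 1; 0 0 19 0 0 0 1'; python3 -c "
from path import *
o=ctrl.get_obs();print(o['ee_pos'],o['force'])"
```

```text
clock: 8.3
ee_pos: [0.4555, -0.2552, 0.0891]
ee_rot: [0.001, 0.388, 0.922, -0.0]
force: [0.8, -0.2, 3.4]
finger_gap: 0.0003
grip_force: 1.7
[ 0.45550688 -0.2551925   0.0891447 ] [ 0.78208356 -0.20548413  3.39380747]
```

```bash
python3 -m pendant '0 0 1 0 0 0 1; 0 0 1.5 0 0 0 1; 0 0 1.5 0 0 0 1; 0 0 1.5 0 0 0 1'; python3 -m pendant '0 0 -5 0 0 0 1; 0 0 -15 0 0 0 1; 0 0 -45 0 0 0 1; 0 0 -80 0 0 0 1; 0 0 -120 0 0 0 1; -35 0 -150 0 0 0 1; -70 0 -178 0 0 0 1; -70 0 -178 0 0 0 1'
python3 - <<'E'
from path import *
ctrl.capture("top"); o=ctrl.get_obs(); p=ctrl.capture("wrist"); print(o["ee_pos"],o["force"])
for t in ["connector","connect_key","selector"]: print(t,cen(p,t))
cv2.imwrite("pics/w4.png",p["pixels"])
E
```

```text
clock: 8.63
ee_pos: [0.4555, -0.2552, 0.0883]
ee_rot: [0.001, 0.388, 0.922, -0.0]
force: [-2.2, 0.1, 14.3]
finger_gap: 0.0004
grip_force: 6.7
clock: 9.3
ee_pos: [0.5075, -0.309, 0.2704]
ee_rot: [0.005, 0.389, 0.921, -0.001]
force: [0.9, -0.9, -0.5]
finger_gap: 0.0005
grip_force: 0.0
[ 0.50652693 -0.30789662  0.26870143] [ 0.03441841 -0.6411229   0.07719935]
connector [(0.63, [298, 192, 314, 216], array([305.3, 203.1]))]
connect_key [(0.92, [270, 88, 292, 112], array([281.5,  99.6])), (0.54, [337, 199, 358, 220], array([346.3, 211.7]))]
selector [(0.67, [315, 111, 370, 187], array([343.8, 142.1]))]
```

View pics/w4.png

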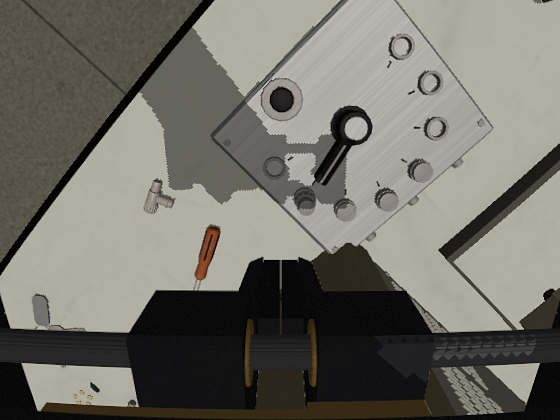

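The key bottomed out at 14 N and is up again at (281,100). The pointer still aims at the connector at (305,203), everything else is in place, and the arm is clear.

```bash
python3 -c "
from workcell import ctrl
print(ctrl.sign_off())"
```

```text
the job is handed in; nothing more can be done
None
```

I pushed the pointer from socket 1 to socket 6, where the tall connector stands, pressed the connect key fully down, let it come back up, moved the arm clear and handed the job in at about 9 s on the robot's clock; the sign-off returned no verdict.

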